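# Take the wet-varnished bat cap out of the drying box with tongs

### The job

The red handle cap in the drying box still has wet varnish, so nothing of the robot may touch it. First draw the box's tray out by its blue pull until it meets its stop, and leave it out; then take the tongs from their rest, close them on the cap, lift it straight off its post and finish holding it up in the tongs, upright and still, at least 80 mm above where it stood. Do not let go at the end, and leave the glue bottle, the tape roll and the bat where they are.

Things in the scene. Friction and masses are not known exactly. Their poses are not given: they have to be found in the camera images.
- drybox: Fixed drying box on the desk: white base, clear sides, back and roof, open front, 140 (x) x 118 (y) x 115 mm high. Origin: centre of its underside; x axis points from the open front (70 mm in front of the origin) to the back, z up. The underside of the roof is 111 mm above the desk. The tray slides out of the front along the box's -x.
- tray (a joint): How far the tray is drawn out, m: 0 = fully in (start), 0.11 = out against its stop. It slides with 1 to 2 N of friction and stays where it is left. Fully out, the cap stands 65 mm in front of the hood, open from above.
- tray_pull (a point): Middle of the blue upright pull on the tray's front edge: a fin 14 mm thick along the box's y, 30 mm long along its x, from 11 to 45 mm above the desk; this point is 30 mm above the desk, and 60 mm in front of the hood when the tray is in. The tray's floor (100 mm wide) either side of it is 11 mm above the desk. The post stands 105 mm behind this point (box's +x).
- cap_center (a point): Centre (half-way up) of the red cap, a loose upright cylinder 32 mm in diameter and 40 mm high (top edge bevelled), 25 to 50 g. It stands, up to 6 mm off centre, on a flat-topped wooden post of the tray (52 mm across at its top, 55 mm above the desk), so this point is 75 mm above the desk. It is only standing there, and rides along with the tray.
- tongs_grip (a point): Centreline of the tongs, midway between the two blue grip plates, half-way up; x axis points to the jaws, y across, z up. Plates: 44 mm long (x), 20 mm high, 54 mm apart over their outer faces when open (then tilted 0.06 rad, nearing each other at the pivot end). On the rest this point is 40 mm above the desk, with only the rest's 6 mm base below it for 40 mm either way along x.
- tongs_jaws (a point): Point midway between the orange jaw pads of the tongs, 95 mm ahead of tongs_grip along its x, at the same height. Each pad is 36 mm long, 24 mm high (12 mm above and below this point); open, they are 64 mm apart.
- tongs_left (a joint): Closing angle of each tongs arm, rad: 0 = open, about 0.08 with a 32 mm thing between the jaws (grip plates then about 39 mm over their outer faces), 0.14 = fully closed (jaws about 10 mm apart). Both arms move alike.
- tongs: The loose tongs: 80 g, 210 mm long, lying level across the rest, pivot (16 mm pin) 100 mm behind tongs_grip. Origin 10 mm below tongs_grip, same axes. A spring holds the arms open: squeezing the grip plates takes about 2.5 N at first and 5 N when the jaws meet a 32 mm thing; extra squeeze reaches the jaws at about half. Released, they spring open.
- rest: Fixed wooden tongs rest, base 170 x 85 x 6 mm with two cross bars 30 mm high, 14 mm thick, centred 62 mm behind and 52 mm ahead of the middle. Origin: centre of its underside; x axis along the tongs.
- cap: The red cap; origin at the centre of its underside, z up (see cap_center).
- glue: Bystander: white glue bottle with a blue label, 66 mm wide, 170 mm high; origin under its centre.
- tape: Bystander: yellow roll of edge tape, 76 mm across, 22 mm high, lying flat; origin under its centre.
- bat: Bystander: table-tennis bat lying flat, red face up, blade 150 mm across, 14 mm thick, handle along its -x to 170 mm; origin under the blade's centre.
There are look-alikes about, which are no part of the job. There is more than one size of the tongs; the job needs the largest.

How it is judged (in metres and radians):
On the way, in this order (a step that is already met when the one before it is completed fails the run):
1. the tray is drawn out to its stop, the cap still standing on it (value of joint tray above 0.104 m and height (world z) of cap_center above 0.07 m and angle between cap's own z axis and vertical below 0.2 rad), for 0.2 s.
2. the cap is lifted off its post between the jaws of the tongs (height (world z) of cap_center above 0.095 m and contact force between cap and tongs above 0.3 N and contact force between cap and drybox below 0.05 N and contact force between tongs and the fingers above 1 N), for 0.2 s.
At the end, for the whole second after the job is handed in: Fingers hold the tongs, tongs hold the cap (within 35 mm of the jaw point), its centre over 150 mm above the desk (75 mm above where it stood), upright within 0.4 rad, slower than 50 mm/s; cap and tongs clear of the box; tray still out over 95 mm (height (world z) of cap_center above 0.15 m and angle between cap's own z axis and vertical below 0.4 rad and distance between cap_center and tongs_jaws below 0.035 m and contact force between cap and tongs above 0.3 N and contact force between tongs and the fingers above 1 N and contact force between each of cap, tongs and drybox below 0.05 N and linear speed of cap below 0.05 m/s and value of joint tray above 0.095 m); the arm keeps its last pose, push and grip.
It fails at once if the robot itself touches the wet cap (contact force between cap and the fingers above 0.1 N or contact force between cap and the arm above 0.1 N).
It fails at once if the cap falls over or off its post (angle between cap's own z axis and vertical above 0.9 rad or height (world z) of cap_center below 0.06 m).
It fails at once if a bystander is moved by more than 30 mm (distance of any of glue, tape, bat from where it was at the start of the episode above 0.03 m).
It also fails if it takes over 61 s, if anything falls off the work surface, if the arm or the gripper's body presses on something with over 40 N, if the wrist force passes 120 N, or if a joint passes its speed limit or range.

### The arm

A 7-joint arm with a two-finger parallel gripper is mounted at the origin on the work surface. World frame = base frame: x ahead of the robot, y to its left, z up, the work surface at z = 0. Lengths are in mm, angles in rad, forces in N, time in s.
With the tool pointing down it reaches from about 350 to 900 mm from the base axis. Payload 8.1 kg.
Tool frame: the origin (TCP) lies between the finger pads; the fingertips stand 19 mm ahead of it and the grasp point (between the pads) is the TCP; z points along the fingers, y is the direction in which the jaws open and shut (so a half turn about z gives the same grasp; the last joint's range is limited). The gripper opens to 92 mm and grips with 3 to 60 N. Pads are 19 mm wide; open, the fingers measure 130 mm over their backs; the gripper's body (75 mm by 190 mm) begins 47 mm behind the grasp point.
Start: joints at [1.037, 0.434, 0.025, 1.573, -0.012, 1.134, -0.075], TCP at [260.978, -567.918, 245.742] pointing down, gripper open.
Joint ranges: [-2.62, 2.62], [-0.44, 2.09], [-1.27, 1.32], [0.08, 2.57], [-1.32, 4.46], [0.12, 2], [-2.74, 2.74]. Speed limits (rad/s): [2.22, 2.22, 3.01, 3.01, 3.14, 3.14, 3.14].

### API

Orientations are given as [roll, pitch, yaw] about the fixed x, y, z axes, in that order (R = Rz(yaw) Ry(pitch) Rx(roll)).
In Python, from rig import sense, viewer, arm gives the robot as it stands. The module is installed in compiled form; this text tells all that it offers.
- The arm moves only by the tool jog_arm, never from a script. Its argument "commands" is a list that holds one entry, the list of rows, each a list of 5 numbers: the closure in counts, from 0 (fully open) to 255 (shut), then the shift along the world's x, y, z in m, then the turn about the world's z in rad. In form: [[[grip, x, y, z, turn], ...]]. A call has 1 to 20 rows; each row is the pose to reach, as a shift and turn from the pose commanded when the call began; what a row does not reach only later rows make up. A row lasts 1/8 s, in which the tool goes at most 62.5 mm and 10.7 degrees, less where a joint would pass 70% of its speed; a pose out of reach is approached as far as the arm can. A call with a gripper value outside its range is refused whole. The fingers move at their own pace and stop on an object; "squeeze" is the grip in N (left out, the last holds). Time passes only in rows, so rows that repeat a pose let the fingers close. It gives the time, the measured TCP pose, the force and the opening at its end, in the units of the state.
- sense(): the state, without advancing time (a new reading comes with each control period).
- viewer.read_camera(name): name is "side" or "top" or "wrist"; returns the picture (480x640x3 uint8, red, green, blue); there is no depth.
- viewer.camera_params(name): a dict with "intrinsics" (3x3 intrinsics, pixels), "world_from_camera" (4x4, takes a point from camera to world coordinates). Camera axes: x right, y down, z forward; pixel columns grow to the right and rows downward; lengths in mm; the calibration is good to about 2 mm. A picture is of the moment at which its call begins: read the wrist's pose just before it. camera_params takes no time and is no camera call; for the wrist camera it gives the pose at the moment of the call.
- arm.sign_off(): hands the job in, once; it reports no verdict.
The state is a dict: "t": time; "joint_positions": joint angles; "qd": joint speeds; "tau": joint torques, N m; "tool_pos": TCP position; "tool_rot": TCP orientation; "ft_force": force on the tool from outside, world axes, zero at the start; "torque": the same for the moment, N m; "grip_width": finger opening in mm.
Only numpy, scipy, OpenCV 4.12 (cv2) and the standard library are available. Lean on these libraries where they do the work, as an engineer would, in place of code of your own. Each camera call takes 0.05 s, during which the arm holds its last target. There are 200 camera calls.

## Working session

There is one attempt and no reset: what is moved stays moved. The work goes in short steps, Python scripts to look and compute and a tool call to move; the robot and the scene stay as the last step left them, time stands still between calls to the robot, and variables do not carry over. Pictures are saved under pics/ and viewed, about 8 in all and at most 12, crops included, and the job is handed in when it is done.

Besides the shell and the picture viewer there is one more tool, called after ">>>" as a command line: name --argument value ..., lists and objects as JSON in quotes. jog_arm: Moves the arm, as the interface text tells. Its arguments: {"type":"object","properties":{"commands":{"type":"array","items":{"type":"array","items":{"type":"array","items":{"type":"number"}}}},"squeeze":{"type":"number"}},"required":["commands"]}

```bash
mkdir -p pics
cat > h.py <<'E'
import numpy as np, cv2
from rig import sense, viewer, arm
def ray(cam,u,v,z):
    P=viewer.camera_params(cam); K=np.array(P["intrinsics"]); T=np.array(P["world_from_camera"])
    d=T[:3,:3]@np.linalg.solve(K,[u,v,1]); o=T[:3,3]
    return o+d*(z-o[2])/d[2]
def proj(cam,p):
    P=viewer.camera_params(cam); K=np.array(P["intrinsics"]); T=np.linalg.inv(np.array(P["world_from_camera"]))
    c=K@(T[:3,:3]@np.array(p,float)+T[:3,3]); return c[:2]/c[2]
def shot(cam,name):
    im=cv2.cvtColor(np.array(viewer.read_camera(cam)),cv2.COLOR_RGB2BGR); cv2.imwrite(f"pics/{name}.png",im); return im
E
python3 - <<'E'
from h import *
s=sense();print(s)
for c in("top","side"):
    shot(c,c+"0"); P=viewer.camera_params(c);print(c,P)
E
```

```text
{'t': 0.0, 'joint_positions': array([ 1.03737326,  0.43521893,  0.02500128,  1.57410137, -0.01155515,
        1.13398276, -0.07507597]), 'qd': array([-0.00042885, -0.00053187, -0.00175514, -0.00151355,  0.00104359,
       -0.0004508 ,  0.00018263]), 'tau': array([ 1.63637287e-03, -6.67855811e+01,  9.86422822e-01, -3.14455068e+01,
       -6.02189591e-02,  4.30214975e-02,  1.81985183e-04]), 'tool_pos': array([ 260.73494335, -567.49041101,  244.94615198]), 'tool_rot': array([-3.14003798e+00,  1.94553914e-04,  4.30770729e-01]), 'ft_force': array([-0.94493607,  0.50319748, -0.16765837]), 'torque': array([-0.05349739, -0.00514201,  0.0692174 ]), 'grip_width': 91.83952311814048}
top {'intrinsics': array([[546.24279439,   0.        , 317.73835482],
       [  0.        , 546.24279439, 232.18332211],
       [  0.        ,   0.        ,   1.        ]]), 'world_from_camera': array([[-1.73454906e-02, -9.97143468e-01,  7.35121622e-02,
         4.71512039e+02],
       [-9.99795551e-01,  1.80617680e-02,  9.09005525e-03,
         1.42177774e+01],
       [-1.03918488e-02, -7.33394612e-02, -9.97252893e-01,
         1.27069836e+03],
       [ 0.00000000e+00,  0.00000000e+00,  0.00000000e+00,
         1.00000000e+00]])}
side {'intrinsics': array([[588.94624644,   0.        , 308.33658955],
       [  0.        , 588.94624644, 249.71834996],
       [  0.        ,   0.        ,   1.        ]]), 'world_from_camera': array([[-9.93221207e-01, -8.13695785e-02,  8.30097970e-02,
         4.56183097e+02],
       [-1.14723794e-01,  5.71254733e-01, -8.12715498e-01,
         9.99889137e+02],
       [ 1.87105781e-02, -8.16729467e-01, -5.76717342e-01,
         8.02239784e+02],
       [ 0.00000000e+00,  0.00000000e+00,  0.00000000e+00,
         1.00000000e+00]])}
```

View pics/top0.png

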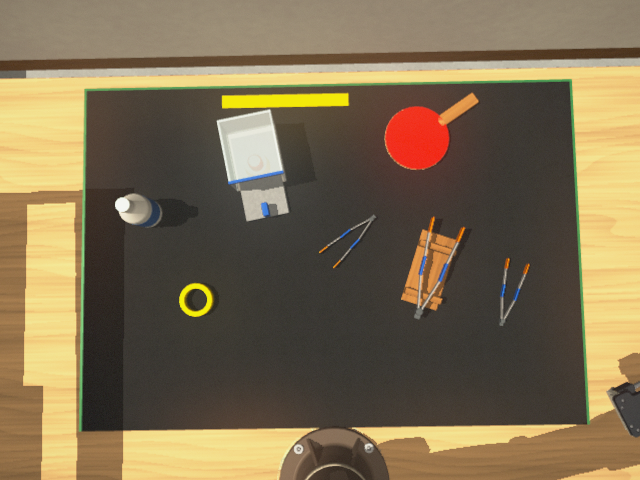

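View pics/side0.png

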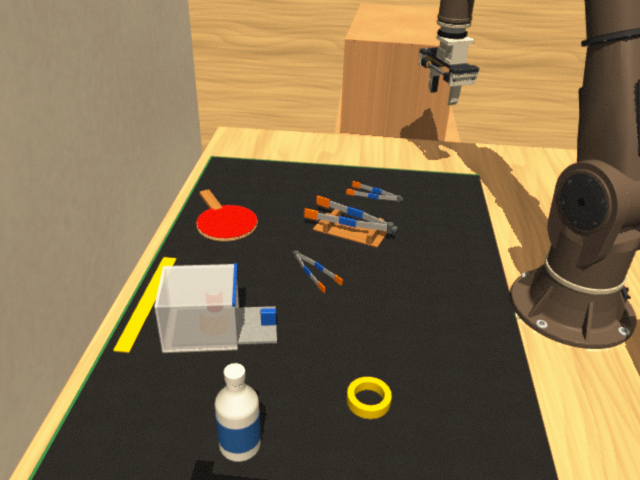

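The top view shows three tongs: on the rest at about (437,268), and loose ones at (350,240) and (513,290). The pair on the wooden rest looks largest. The box is at (252,150), and its pull at (265,210). Next I'll measure these and check an enlarged crop.

Run:
```python
from h import *
def blobs(im,lo,hi,amin=15):
    m=cv2.inRange(cv2.cvtColor(im,cv2.COLOR_BGR2HSV),lo,hi)
    n,l,st,c=cv2.connectedComponentsWithStats(m)
    return [(st[i,4],c[i],l==i) for i in range(1,n) if st[i,4]>=amin]
for cam in("top","side"):
    im=cv2.imread(f"pics/{cam}0.png")
    for nm,lo,hi,z in(("blue",(100,120,60),(128,255,255),40),("orange",(7,170,120),(17,255,255),40)):
        for a,c,m in blobs(im,lo,hi):
            ys,xs=np.where(m); r=cv2.minAreaRect(np.c_[xs,ys].astype(np.float32))
            print(cam,nm,a,c.round(1),"z40:",ray(cam,*c,z)[:2].round(1),"rect",np.round(r[1],1),round(r[2]))
a=cv2.imread("pics/top0.png")
c1=cv2.resize(a[95:235,200:320],(400,467),interpolation=cv2.INTER_CUBIC)
c2=cv2.resize(a[205:345,380:500],(400,467),interpolation=cv2.INTER_CUBIC)
cv2.imwrite("pics/c1.png",np.hstack([c1,c2]))
```

```text
top blue 144 [255.  177.2] z40: [690.5 166.2] rect [ 2.7 55.3] 78
top blue 80 [265.1 209.1] z40: [616.9 144. ] rect [12.9  6.1] 79
top blue 33 [344.7 233.2] z40: [558.8 -35.4] rect [ 2.5 12. ] 51
top blue 31 [354.6 243. ] z40: [536.4 -57.3] rect [ 2.1 11.3] 45
top blue 48 [422.2 264.9] z40: [ 484.3 -207.9] rect [ 2.4 18.7] 14
top blue 57 [442.8 271.9] z40: [ 467.8 -253.5] rect [ 3.  17.8] 22
top blue 47 [502.5 290.4] z40: [ 424.4 -384.9] rect [ 3.7 11.6] 11
top blue 48 [516.2 294. ] z40: [ 415.9 -415.1] rect [ 4. 12.] 20
top orange 370 [456.1 110.4] z40: [ 836.2 -296.3] rect [11.4 43.9] 55
top orange 406 [418.4 258. ] z40: [ 500.  -199.7] rect [12.2 74.2] 15
top orange 295 [446.2 241.9] z40: [ 535.  -263.2] rect [20.3 38.4] 42
top orange 17 [323.2 249. ] z40: [524.   13.8] rect [2.  8.6] 53
top orange 295 [435.3 268.7] z40: [ 475.3 -236.8] rect [14.  41.1] 25
top orange 34 [506.7 262.8] z40: [ 485.7 -396.9] rect [3.7 9.6] 11
top orange 17 [336.6 263.4] z40: [491.1 -15.9] rect [1.4 8.5] 45
top orange 39 [525.8 268.5] z40: [ 472.2 -439.1] rect [ 3.8 10.4] 18
top orange 130 [409.9 295. 
[... 634 characters left out ...]
 [16. 14.] 90
side blue 939 [238.9 437.3] z40: [614.3 439.2] rect [33.9 43.8] 82
side orange 47 [355.6 184.2] z40: [ 475.6 -393.5] rect [8.  5.6] 14
side orange 47 [349.9 191.7] z40: [ 488.4 -351.1] rect [8.  5.6] 14
side orange 229 [210.2 199.5] z40: [ 837.7 -258.7] rect [25. 10.] 53
side orange 119 [322.5 201. ] z40: [ 554.9 -293. ] rect [14.9  8.9] 18
side orange 130 [310.4 213.5] z40: [ 578.5 -228.2] rect [14.5  9.6] 11
side orange 32 [334.4 212.2] z40: [ 520.6 -243.2] rect [4. 8.] 90
side orange 759 [350.3 233.3] z40: [ 476.3 -154.2] rect [70.  15.7] 15
side orange 56 [338.1 279.4] z40: [491.6  24.3] rect [11.3  5.7] 45
side orange 50 [321.1 286.6] z40: [524.6  53. ] rect [11.3  4.9] 45
```

View pics/c1.png

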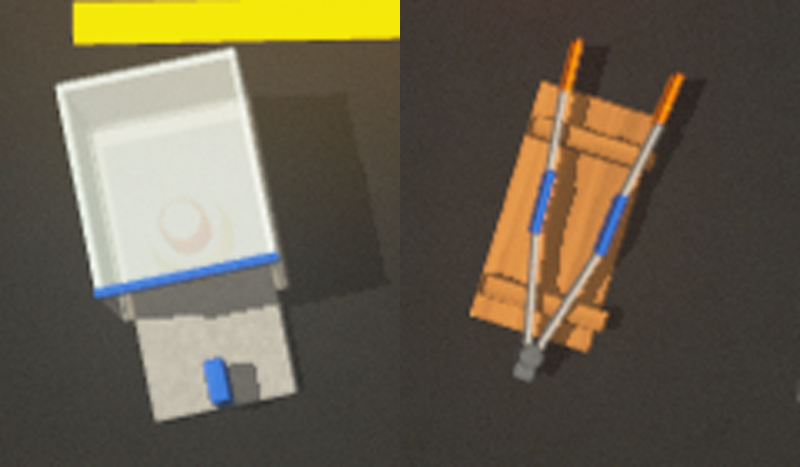

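The crop confirms the target: the tongs on the wooden rest have plates about 18 px long, against about 12 px for both loose pairs. The pull sits on the tray front at about (265,209). Next: box axis and pull position.

Run:
```python
from h import *
im=cv2.imread("pics/top0.png"); hsv=cv2.cvtColor(im,cv2.COLOR_BGR2HSV)
m=cv2.inRange(hsv,(100,120,60),(128,255,255))
ys,xs=np.where(m[165:192,220:292]); xs=xs+220; ys=ys+165
k=xs.argsort(); e1=(xs[k[:8]].mean(),ys[k[:8]].mean()); e2=(xs[k[-8:]].mean(),ys[k[-8:]].mean())
A=ray("top",*e1,113)[:2];B=ray("top",*e2,113)[:2]
d=A-B; yaw=np.arctan2(-d[0],d[1]); print("edge",A,B,np.linalg.norm(d),"yaw",yaw)
x=np.array([np.cos(yaw),np.sin(yaw)])
mid=(A+B)/2; print("pull pred",mid-60*x, "pull top ray z45",ray("top",265.1,209.1,45),"z38",ray("top",265.1,209.1,38), "side z32",ray("side",268.1,316.4,32))
for p in((484.3,-207.9),(467.8,-253.5)):pass
L=ray("top",422.2,264.9,47);R=ray("top",442.8,271.9,47);v=L-R
print("grip",(L+R)/2,"yaw",np.arctan2(-v[0],v[1]),np.linalg.norm(v))
L=ray("side",347,220.7,42);R=ray("side",354.5,211.9,42);print("side grip",(L+R)/2)
```

```text
edge [667.03774716 212.54356415] [687.92206632 101.5526919 ] 112.9386050524462 yaw 0.18598786577498944
pull pred [618.51466335 145.95308086] pull top ray z45 [616.30404968 143.39803463  45.        ] z38 [617.13096119 144.13578695  38.        ] side z32 [618.91606822 149.54088957  32.        ]
grip [ 476.09396047 -229.16957859   47.        ] yaw -0.346564149926263 48.20249958584742
side grip [ 479.22531336 -226.73536801   42.        ]
```

>>> jog_arm --commands '[[[0,0.357,0.713,-0.04,-0.245],[0,0.357,0.713,-0.04,-0.245],[0,0.357,0.713,-0.04,-0.245],[0,0.357,0.713,-0.04,-0.245],[0,0.357,0.713,-0.04,-0.245],[0,0.357,0.713,-0.04,-0.245],[0,0.357,0.713,-0.04,-0.245],[0,0.357,0.713,-0.04,-0.245],[0,0.357,0.713,-0.04,-0.245],[0,0.357,0.713,-0.04,-0.245],[0,0.357,0.713,-0.04,-0.245],[0,0.357,0.713,-0.04,-0.245],[0,0.357,0.713,-0.04,-0.245],[0,0.357,0.713,-0.04,-0.245],[0,0.357,0.713,-0.04,-0.245]]]' --squeeze 20

```text
t: 1.98
tool_pos: [617.6, 144.2, 205.1]
tool_rot: [3.141, 0.001, 0.186]
ft_force: [-0.7, -0.4, -0.6]
grip_width: 91.9
```

Run:
```python
from h import *
s=sense();print(s["t"],s["tool_pos"],s["tool_rot"])
im=shot("wrist","w1"); print(proj("wrist",(617.5,145.5,45)),proj("wrist",list(s["tool_pos"][:2])+[45]))
m=cv2.inRange(cv2.cvtColor(im,cv2.COLOR_BGR2HSV),(100,120,60),(128,255,255))
n,l,st,c=cv2.connectedComponentsWithStats(m)
for i in range(1,n):
    if st[i,4]>60: print(st[i],c[i].round(1),ray("wrist",*c[i],45).round(1),ray("wrist",*c[i],113).round(1))
```

```text
1.975 [617.56723487 144.23154026 205.12592052] [3.14069671e+00 1.41459808e-03 1.85522472e-01]
[320.23276566 228.09216179] [321.96941335 228.31505318]
[ 205  136  230   14 2607] [320.2 143.2] [676.5 156.4  45. ] [677.8 156.3 113. ]
[311 202  20  45 808] [320.4 224.5] [620.1 145.9  45. ] [634.3 148.1 113. ]
```

View pics/w1.png

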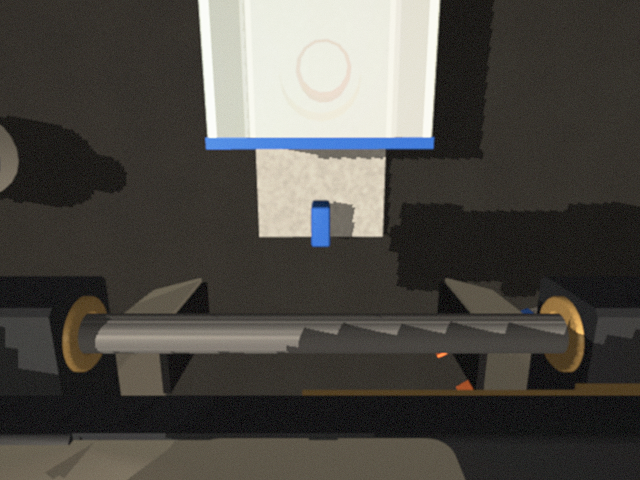

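The wrist view shows the pull centred at (320,224) and the hood edge at row 143. Box alignment and pull position agree within about 2 mm, so I'll descend and grip it.

>>> jog_arm --commands '[[[0,0.001,0.0015,-0.06,0],[0,0.001,0.0015,-0.11,0],[0,0.001,0.0015,-0.15,0],[0,0.001,0.0015,-0.169,0],[0,0.001,0.0015,-0.169,0],[255,0.001,0.0015,-0.169,0],[255,0.001,0.0015,-0.169,0],[255,0.001,0.0015,-0.169,0],[255,0.001,0.0015,-0.169,0],[255,0.001,0.0015,-0.169,0],[255,0.001,0.0015,-0.169,0],[255,0.001,0.0015,-0.169,0],[255,0.001,0.0015,-0.169,0]]]' --squeeze 20

```text
t: 3.65
tool_pos: [618.9, 146.6, 36.7]
tool_rot: [3.142, 0.0, 0.186]
ft_force: [0.4, 0.9, -0.5]
grip_width: 16.3
```

>>> jog_arm --commands '[[[255,0,0,0,0],[255,-0.002,-0.0004,0,0],[255,-0.006,-0.0011,0,0],[255,-0.012,-0.0023,0,0],[255,-0.019,-0.0036,0,0],[255,-0.026,-0.0049,0,0],[255,-0.033,-0.0062,0,0],[255,-0.04,-0.0075,0,0],[255,-0.047,-0.0088,0,0],[255,-0.054,-0.0102,0,0],[255,-0.061,-0.0115,0,0],[255,-0.068,-0.0128,0,0],[255,-0.075,-0.0141,0,0],[255,-0.082,-0.0154,0,0],[255,-0.089,-0.0167,0,0],[255,-0.096,-0.0181,0,0],[255,-0.102,-0.0192,0,0],[255,-0.106,-0.02,0,0],[255,-0.109,-0.0205,0,0],[255,-0.109,-0.0205,0,0]]]'

```text
t: 6.15
tool_pos: [510.8, 125.9, 36.7]
tool_rot: [3.142, -0.002, 0.185]
ft_force: [6.6, -3.5, -9.4]
grip_width: 13.7
```

>>> jog_arm --commands '[[[255,-0.001,-0.0002,0,0],[255,-0.002,-0.0004,0,0],[255,-0.002,-0.0004,0,0]]]'

```text
t: 6.52
tool_pos: [510.7, 125.9, 36.8]
tool_rot: [-3.141, -0.005, 0.185]
ft_force: [13.7, -3.1, -17.0]
grip_width: 13.9
```

>>> jog_arm --commands '[[[255,0.002,0.0004,0,0],[0,0.002,0.0004,0,0],[0,0.002,0.0004,0,0],[0,0.002,0.0004,0,0],[0,0.002,0.0004,0,0],[0,0.002,0.0004,0.03,0],[0,0.002,0.0004,0.09,0],[0,0.002,0.0004,0.15,0],[0,0.002,0.0004,0.21,0],[0,0.002,0.0004,0.21,0]]]'

```text
t: 7.78
tool_pos: [512.3, 127.2, 251.8]
tool_rot: [-3.141, -0.009, 0.186]
ft_force: [0.1, 0.2, -0.9]
grip_width: 91.2
```

Run:
```python
from h import *
s=sense();print(s["t"],s["tool_pos"],s["tool_rot"])
w=shot("wrist","w2"); t=shot("side","s2")
print("pred pull",proj("wrist",(510.7,125.9,45)), "pred cap top wrist",proj("wrist",(510.7+103.2,125.9+19.5,95)))
def red(im,cam,z):
    h=cv2.cvtColor(im,cv2.COLOR_BGR2HSV); m=cv2.inRange(h,(0,120,60),(6,255,255))|cv2.inRange(h,(174,120,60),(180,255,255))
    n,l,st,c=cv2.connectedComponentsWithStats(m)
    for i in range(1,n):
        if st[i,4]>60: print(cam,st[i],c[i].round(1),ray(cam,*c[i],z).round(1))
red(w,"wrist",95);red(t,"side",78)
cv2.imwrite("pics/c2.png",np.hstack([cv2.resize(w,(400,300)),cv2.resize(t[220:400,140:380],(400,300))]))
```

```text
7.775 [512.3085507  127.1677207  251.79956445] [-3.14059633 -0.0091148   0.1856795 ]
pred pull [323.63963347 217.12593869] pred cap top wrist [323.57201697  71.52555236]
wrist [305  63  46  51 519] [324.6  92.7] [601.3 142.3  95. ]
side [ 196  204   62   34 1603] [226.6 220.9] [ 758.  -107.5   78. ]
side [263 288  18  23 312] [272.  299.9] [609.8 153.1  78. ]
```

View pics/c2.png

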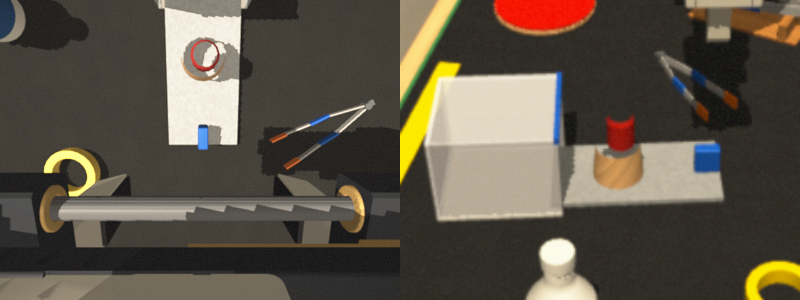

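The tray is out and the cap is standing on its post at wrist (327,87) and side (272,299). Next I'll go above the tongs on the rest, then measure the cap again from the top camera with the arm out of the way.

>>> jog_arm --commands '[[[0,-0.036,-0.356,-0.05,-0.532],[0,-0.036,-0.356,-0.05,-0.532],[0,-0.036,-0.356,-0.05,-0.532],[0,-0.036,-0.356,-0.05,-0.532],[0,-0.036,-0.356,-0.05,-0.532],[0,-0.036,-0.356,-0.05,-0.532],[0,-0.036,-0.356,-0.05,-0.532],[0,-0.036,-0.356,-0.05,-0.532],[0,-0.036,-0.356,-0.05,-0.532]]]'

```text
t: 9.0
tool_pos: [474.1, -228.2, 196.3]
tool_rot: [-3.141, 0.001, -0.344]
ft_force: [-0.9, 0.6, -1.0]
grip_width: 92.2
```

Run:
```python
from h import *
s=sense();print(s["t"],s["tool_pos"],s["tool_rot"])
w=shot("wrist","w3"); t=shot("top","t3"); d=shot("side","s3")
m=cv2.inRange(cv2.cvtColor(w,cv2.COLOR_BGR2HSV),(100,120,50),(128,255,255))
n,l,st,c=cv2.connectedComponentsWithStats(m)
for i in range(1,n):
    if st[i,4]>60:
        ys,xs=np.where(l==i);r=cv2.minAreaRect(np.c_[xs,ys].astype(np.float32))
        print(st[i],c[i].round(1),np.round(r[1],1),r[2],ray("wrist",*c[i],48).round(1))
print("TCP proj",proj("wrist",list(s["tool_pos"][:2])+[48]))
for cam,im in(("top",t),("side",d)):
    h=cv2.cvtColor(im,cv2.COLOR_BGR2HSV); m=cv2.inRange(h,(0,90,50),(7,255,255))|cv2.inRange(h,(173,90,50),(180,255,255))
    n,l,st,c=cv2.connectedComponentsWithStats(m)
    for i in range(1,n):
        if st[i,4]>20: print(cam,st[i],c[i].round(1),ray(cam,*c[i],95).round(1),ray(cam,*c[i],75).round(1))
u,v=proj("top",(608,143,85)).astype(int);print(u,v)
cv2.imwrite("pics/c3.png",np.hstack([cv2.resize(w,(400,300)),cv2.resize(t[v-22:v+23,u-30:u+30],(400,300),interpolation=cv2.INTER_NEAREST)]))
```

```text
9.0 [ 474.14815993 -228.16116207  196.27570149] [-3.14103434e+00  1.04993396e-03 -3.43777225e-01]
[ 39 183  28  33 391] [ 52.7 199.2] [13.4 37. ] 25.463346481323242 [558.7 -61.8  48. ]
[575 189  20  39 520] [584.5 207.4] [14.5 37.1] 10.007980346679688 [ 429.9 -403.7   48. ]
[537 192  14  36 459] [543.2 209.4] [35. 13.] 90.0 [ 438.2 -376.7   48. ]
[284 196  12  61 258] [291.3 226.2] [60.1  7.3] 84.2894058227539 [ 485.7 -209.1   48. ]
[352 196  12  62 384] [357.2 224.9] [ 8.1 61. ] 4.666858196258545 [ 471.1 -252.6   48. ]
[ 80 202  24  34 376] [ 91.9 218.2] [12.  38.7] 19.29004669189453 [537.8 -81.   48. ]
TCP proj [322.66549551 232.4486423 ]
top [ 376  105   82   79 3979] [417.6 142. ] [ 751.4 -196.3   95. ] [ 756.2 -199.9   75. ]
top [257 204  16  15  68] [265.  212.9] [602.2 138.4  95. ] [604.4 140.5  75. ]
side [ 196  204   62   34 1620] [226.6 220.9] [750.9 -81.6  95. ] [ 759.2 -112.2   75. ]
side [263 288  18  23 325] [271.9 299.8] [606.5 172.8  95. ] [610.8 149.5  75. ]
263 210
```

View pics/c3.png

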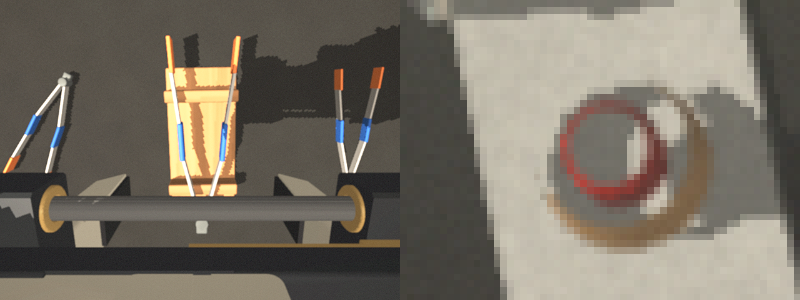

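The tongs sit squarely under the gripper, with plates at wrist (291,226) and (357,225). In the top crop the cap is at about (264,210), which gives roughly (608,142). I'll descend and part-squeeze the tongs to about 46 mm.

>>> jog_arm --commands '[[[0,0.0025,0,-0.06,0.01],[0,0.0025,0,-0.11,0.01],[0,0.0025,0,-0.14,0.01],[0,0.0025,0,-0.156,0.01],[0,0.0025,0,-0.156,0.01],[60,0.0025,0,-0.156,0.01],[90,0.0025,0,-0.156,0.01],[105,0.0025,0,-0.156,0.01],[115,0.0025,0,-0.156,0.01],[122,0.0025,0,-0.156,0.01],[127,0.0025,0,-0.156,0.01],[127,0.0025,0,-0.156,0.01],[127,0.0025,0,-0.156,0.01],[127,0.0025,0,-0.156,0.01]]]' --squeeze 15

```text
t: 10.9
tool_pos: [476.9, -230.0, 41.1]
tool_rot: [-3.142, -0.001, -0.336]
ft_force: [-0.2, 0.7, 5.9]
grip_width: 46.2
```

>>> jog_arm --commands '[[[127,0,0,0.005,0],[127,0,0,0.015,0],[127,0,0,0.03,0],[127,0,0,0.05,0],[127,0,0,0.07,0],[127,0,0,0.09,0],[127,0,0,0.11,0],[127,0,0,0.11,0],[127,0,0,0.11,0]]]'

```text
t: 12.02
tool_pos: [476.2, -229.8, 150.5]
tool_rot: [3.142, 0.0, -0.336]
ft_force: [-1.2, 1.5, -0.1]
grip_width: 45.9
```

Run:
```python
from h import *
s=sense();print(s["t"],s["tool_pos"],s["tool_rot"],s["ft_force"],s["grip_width"])
w=shot("wrist","w4"); d=shot("side","s4")
m=cv2.inRange(cv2.cvtColor(w,cv2.COLOR_BGR2HSV),(6,170,110),(18,255,255))
n,l,st,c=cv2.connectedComponentsWithStats(m)
for i in range(1,n):
    if st[i,4]>100: print(st[i],c[i].round(1),ray("wrist",*c[i],s["tool_pos"][2]+10).round(1))
u,v=proj("side",s["tool_pos"]).astype(int);print(u,v)
cv2.imwrite("pics/c4.png",np.hstack([cv2.resize(w,(400,300)),cv2.resize(d[v-70:v+80,u-100:u+100],(400,300))]))
```

```text
12.025 [ 476.151755   -229.79667796  150.53321755] [ 3.14157492e+00  2.93415977e-04 -3.36327964e-01] [-1.17414432  1.49346472 -0.0637119 ] 45.864705239150254
[ 239    0   19  108 1329] [248.   52.5] [ 566.2 -238.8  160.5]
[ 395    0   23  112 1390] [405.8  54. ] [ 551.2 -280.5  160.5]
[420   0  12 106 137] [425.4  54.3] [ 549.3 -285.7  160.5]
[567 113  19  40 643] [575.8 131.8] [ 514.4 -321.6  160.5]
[633 117   7  31 121] [637.1 136.4] [ 507.1 -338.3  160.5]
354 176
```

View pics/c4.png

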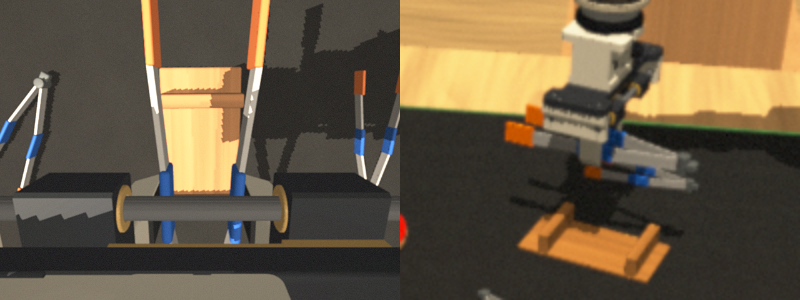

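Run:
```python
from h import *
s=sense();p=s["tool_pos"];y=-0.340
x=np.array([np.cos(y),np.sin(y),0]);n=np.array([-x[1],x[0],0])
d=cv2.imread("pics/s4.png")
m=cv2.inRange(cv2.cvtColor(d,cv2.COLOR_BGR2HSV),(6,170,110),(18,255,255))
k,l,st,c=cv2.connectedComponentsWithStats(m)
for i in range(1,k):
    if st[i,4]>40: print(st[i],c[i].round(1))
for sg in(1,-1):
    print(sg,"jaw side pred",proj("side",p+95*x+sg*27*n),"+10mm z",proj("side",p+95*x+sg*27*n+[0,0,10]),"wrist rear",proj("wrist",p+77*x+sg*27*n+[0,0,12]))
print("pivot pred",proj("side",p-100*x))
```

```text
[306 158  20  22 234] [315.8 169. ]
[200 190  22  20 236] [210.3 199.6]
[ 313  212   76   35 1296] [352.6 229.5]
[334 274   9  11  59] [338.2 279.3]
[318 281   7  12  52] [321.1 286.7]
1 jaw side pred [313.44383268 172.23064808] +10mm z [313.54469495 168.43377922] wrist rear [229.47387145  93.79345059]
-1 jaw side pred [323.07187292 163.01903328] +10mm z [323.20889282 159.29116863] wrist rear [419.53633567  94.4227965 ]
pivot pred [395.6813453  186.25547073]
```

Tongs are held level: jaws are seen at side (316,169), predicted (318,168). I'll carry them gently over to hover above the cap.

>>> jog_arm --commands '[[[127,0.001,0.01,0,0],[127,0.003,0.03,0,0],[127,0.006,0.06,0,0],[127,0.009,0.09,0,0],[127,0.012,0.12,0,0],[127,0.015,0.15,0,0],[127,0.018,0.18,0,0],[127,0.021,0.21,0,0],[127,0.024,0.24,0,0],[127,0.027,0.27,0,0],[127,0.03,0.3,0,0],[127,0.033,0.33,0,0],[127,0.036,0.36,0,0],[127,0.039,0.385,0,0],[127,0.04,0.4,0,0],[127,0.04,0.404,0,0],[127,0.04,0.404,0,0],[127,0.04,0.404,0,0]]]'

```text
t: 14.38
tool_pos: [516.5, 172.9, 150.7]
tool_rot: [3.141, -0.0, -0.338]
ft_force: [-0.5, 0.1, -1.5]
grip_width: 45.9
```

Run:
```python
from h import *
s=sense();p=s["tool_pos"];print(s["t"],p,s["tool_rot"],s["ft_force"],s["grip_width"])
w=shot("wrist","w5"); d=shot("side","s5"); t=shot("top","t5")
print("cap pred wrist",proj("wrist",(608,142,95)))
h=cv2.cvtColor(w,cv2.COLOR_BGR2HSV); m=cv2.inRange(h,(0,90,50),(5,255,255))|cv2.inRange(h,(173,90,50),(180,255,255))
k,l,st,c=cv2.connectedComponentsWithStats(m)
for i in range(1,k):
    if st[i,4]>60: print("red",st[i],c[i].round(1),ray("wrist",*c[i],95).round(1))
cv2.imwrite("pics/c5.png",np.vstack([np.hstack([cv2.resize(w,(400,300)),cv2.resize(d[220:370,160:360],(400,300))]),np.hstack([cv2.resize(t[140:260,190:350],(400,300)),np.zeros((300,400,3),np.uint8)])]))
```

```text
14.375 [516.49063795 172.87243383 150.70747303] [ 3.14091983e+00 -7.15860483e-05 -3.37740991e-01] [-0.50491901  0.06660628 -1.53897337] 45.92750984218716
cap pred wrist [321.68992816  60.59895543]
red [ 283   22   71   81 1409] [316.6  71.3] [604.7 145.5  95. ]
```

View pics/c5.png

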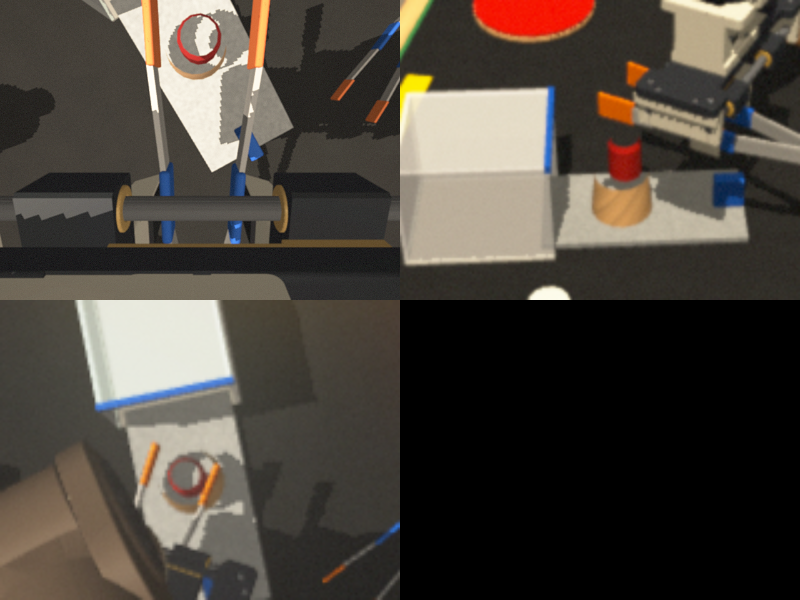

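The wrist view shows the cap at (318,57), centred between the jaws (midline about 327). I'll correct by about 3 mm left and 3 mm ahead, then descend around it.

>>> jog_arm --commands '[[[127,0.004,0.002,0,0],[127,0.004,0.002,-0.005,0],[127,0.004,0.002,-0.013,0],[127,0.004,0.002,-0.021,0],[127,0.004,0.002,-0.03,0],[127,0.004,0.002,-0.04,0],[127,0.004,0.002,-0.05,0],[127,0.004,0.002,-0.06,0],[127,0.004,0.002,-0.067,0],[127,0.004,0.002,-0.072,0],[127,0.004,0.002,-0.073,0],[127,0.004,0.002,-0.073,0]]]'

```text
t: 16.02
tool_pos: [520.6, 176.2, 77.9]
tool_rot: [-3.141, -0.0, -0.336]
ft_force: [0.3, 0.3, -0.8]
grip_width: 46.2
```

Run:
```python
from h import *
s=sense();p=s["tool_pos"];print(s["t"],p,s["tool_rot"],s["ft_force"],s["grip_width"])
w=shot("wrist","w6"); d=shot("side","s6"); t=shot("top","t6")
cv2.imwrite("pics/c6.png",np.vstack([np.hstack([cv2.resize(w,(400,300)),cv2.resize(d[250:340,220:340],(400,300))]),np.hstack([cv2.resize(t[170:230,230:310],(400,300)),np.zeros((300,400,3),np.uint8)])]))
```

```text
16.025 [520.60126101 176.16717671  77.90374718] [-3.14142957e+00 -2.26946319e-04 -3.36159988e-01] [ 0.32240924  0.30196017 -0.76148514] 46.24340644605232
```

View pics/c6.png

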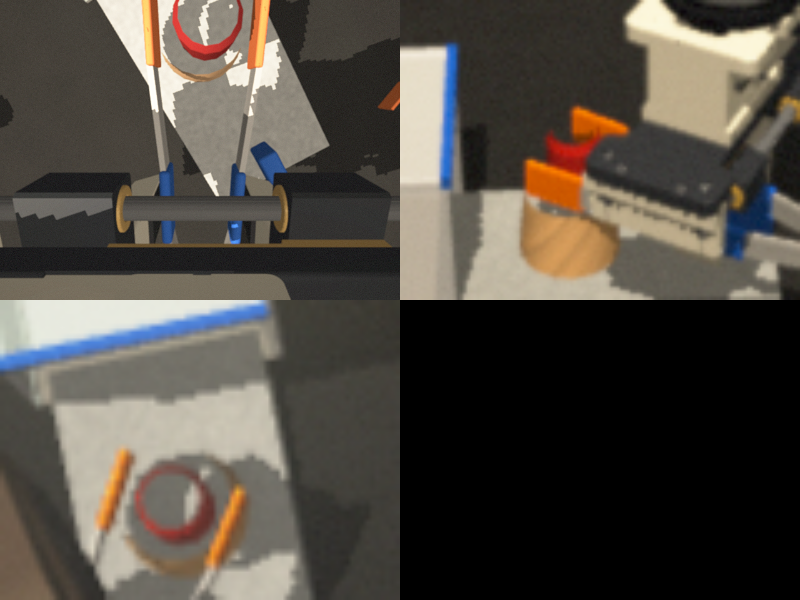

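The cap sits centred between the pads in both the wrist and top views. Now I'll close slowly and lift.

>>> jog_arm --commands '[[[130,0,0,0,0],[133,0,0,0,0],[136,0,0,0,0],[139,0,0,0,0],[142,0,0,0,0],[145,0,0,0,0],[148,0,0,0,0],[152,0,0,0,0],[160,0,0,0,0],[180,0,0,0,0],[255,0,0,0,0],[255,0,0,0,0],[255,0,0,0,0],[255,0,0,0,0]]]' --squeeze 20

```text
t: 17.92
tool_pos: [520.5, 176.1, 77.7]
tool_rot: [3.142, 0.0, -0.336]
ft_force: [0.6, -0.8, -0.9]
grip_width: 37.3
```

>>> jog_arm --commands '[[[255,0,0,0.002,0],[255,0,0,0.006,0],[255,0,0,0.012,0],[255,0,0,0.02,0],[255,0,0,0.03,0],[255,0,0,0.04,0],[255,0,0,0.05,0],[255,0,0,0.06,0],[255,0,0,0.07,0],[255,0,0,0.08,0],[255,0,0,0.09,0],[255,0,0,0.1,0],[255,0,0,0.108,0],[255,0,0,0.112,0],[255,0,0,0.115,0],[255,0,0,0.115,0],[255,0,0,0.115,0]]]'

```text
t: 20.05
tool_pos: [520.3, 176.0, 192.5]
tool_rot: [3.141, 0.0, -0.336]
ft_force: [0.2, 0.2, -0.8]
grip_width: 36.9
```

Run:
```python
from h import *
s=sense();p=s["tool_pos"];print(s["t"],p,s["tool_rot"],s["ft_force"],s["grip_width"])
w=shot("wrist","w7"); d=shot("side","s7"); t=shot("top","t7")
cv2.imwrite("pics/c7.png",np.vstack([np.hstack([cv2.resize(w,(400,300)),cv2.resize(d[195:345,180:380],(400,300))]),np.hstack([cv2.resize(t[150:240,210:330],(400,300)),np.zeros((300,400,3),np.uint8)])]))
```

```text
20.05 [520.30262538 176.02352342 192.46044979] [ 3.14118857e+00  4.15244356e-04 -3.36262245e-01] [ 0.15732066  0.23441886 -0.76444052] 36.940374650010135
```

View pics/c7.png

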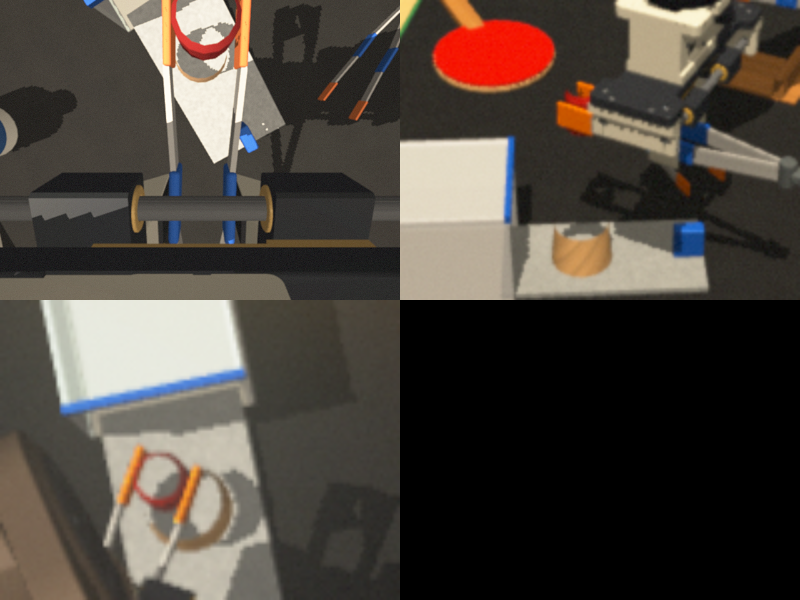

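The cap is off its post and upright between the pads, and the tray is still out. I'll do a short hold to check that nothing slips.

>>> jog_arm --commands '[[[255,0,0,0,0],[255,0,0,0,0],[255,0,0,0,0],[255,0,0,0,0],[255,0,0,0,0],[255,0,0,0,0],[255,0,0,0,0],[255,0,0,0,0]]]'

```text
t: 21.2
tool_pos: [520.5, 176.1, 192.7]
tool_rot: [3.142, 0.0, -0.336]
ft_force: [-0.1, 0.4, -1.1]
grip_width: 37.3
```

Run:
```python
from h import *
a=cv2.imread("pics/w7.png");b=shot("wrist","w8")
def red(w):
    h=cv2.cvtColor(w,cv2.COLOR_BGR2HSV); m=cv2.inRange(h,(0,90,50),(5,255,255))|cv2.inRange(h,(173,90,50),(180,255,255))
    k,l,st,c=cv2.connectedComponentsWithStats(m); i=1+st[1:,4].argmax(); return st[i],c[i]
ra,rb=red(a),red(b); print(ra,rb,sense()["grip_width"])
if np.abs(ra[1]-rb[1]).max()<2: print(arm.sign_off())
```

```text
(array([ 274,    0,  112,   97, 2916], dtype=int32), array([326.92043896,  60.47668038])) (array([ 274,    0,  112,   97, 2915], dtype=int32), array([326.79828473,  60.54305317])) 37.04407682826395
the job is handed in; nothing more can be done
None
```

The job is done and handed in at about 21 s of the 61 s allowed. The cap is held up in the tongs, and the interface reports no verdict.

- **Tray:** I drew it out by its blue pull about 110 mm, until it met the stop (about 14 N of resistance there), and left it out. The cap stayed standing.
- **Tongs:** I took the largest pair from the rest, lowered the open jaws around the cap, closed at 20 N and lifted it straight up 115 mm. By the lift distance, its centre is about 190 mm above the desk.

**Last checks:**
- Over a one-second hold, the cap stayed within 0.2 pixel in the wrist picture, and the grip opening held at about 37 mm.
- The last side and top pictures show the cap upright between the pads, the post empty and the tray still out. The cap and tongs were clear of the box.
- The glue bottle, tape roll and bat were never approached, but I did not re-measure their positions at the end.

**Disagreements, all small:**
- The camera views differed by 3–8 mm on the cap's position; the look from above the cap settled it.
- The grip closed to 37 mm where the task said about 39 mm.
- There was an unexplained upward force of about 6 N while first squeezing the tongs on their rest; it was gone once they were lifted.

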